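Stow the hardware pots in the self-closing magazine

ROBOT

A 6-joint arm with a two-finger parallel gripper is mounted at the origin on a cart in front of the work surface, level with it; the furniture and walls round the work are solid. World frame = base frame: x ahead of the robot, y to its left, z up, the work surface at z = 0. Lengths are in mm, angles in rad, forces in N, time in s.
With the tool pointing down it reaches from about 400 to 825 mm from the base axis. Payload 7 kg.
Tool frame: the origin (TCP) lies at the very end of the fingers, on their centre line; the grasp point (between the pads) lies 19 mm behind it; z points along the fingers, y is the line along which they close (so a half turn about z gives the same grasp; the last joint's range is limited). The gripper opens to 88 mm and grips with 3 to 60 N. Pads are 19 mm wide; open, the fingers measure 130 mm over their backs; the gripper's body (78 mm by 193 mm) begins 47 mm behind the grasp point.
Start: joints at [1.488, 0.359, 0.012, 0, -1.224, -0.288], TCP at [244.601, 629.099, 226.561] pointing down, gripper open.
Joint ranges: [-3.07, 3.07], [-1.43, 2.12], [-1.02, 1.25], [-3.03, 1.67], [-3.05, -0], [-3.03, 3.03]. Speed limits (rad/s): [2.39, 2.39, 3.01, 3.14, 3.14, 3.14].

INTERFACE

Orientations are given as a unit quaternion [x, y, z, w].
In Python, from plant import bot gives the robot as it stands. Calls block until the motion is done:
- bot.move_ptp(position, orientation): joint-space move of the TCP to a pose.
- bot.line_to(position, velocity=150, ori=None): straight line of the TCP; ori=None keeps the orientation; velocity is the mean speed in mm/s.
- bot.move_joints(angles): joint-space move.
- bot.move_gripper(opening, force=None): finger opening in mm; force is the grip in N (None keeps the last); returns when the fingers have stopped.
- bot.pause(seconds).
- bot.solve_ik(position, orientation): joint angles nearest the present ones, or None.
- bot.read_state(): the state.
- bot.camera(name): name is "scene" or "top" or "wrist"; returns the picture (400x640x3 uint8, red, green, blue); there is no depth.
- bot.get_calibration(name): a dict with "fx", "fy", "cx", "cy" (pixels), "view" (4x4, takes a point from world to camera coordinates); the wrist camera has in their place "T_tool_cam" (4x4, takes a point from camera to tool coordinates, whose origin is the TCP and whose axes are the flange's). Camera axes: x right, y up, looking along -z (the intrinsics and any distortion apply to the point x, -y, -z); pixel columns grow to the right and rows downward; lengths in mm; the calibration is good to about 2 mm. A picture is of the moment at which its call begins: read the wrist's pose just before it. get_calibration takes no time and is no camera call.
A pose or a line that the arm cannot do raises bot.Unreachable and nothing moves.
- bot.close_job(): hands the job in; it is judged then, once.
The state is a dict: "t": time; "joint_pos": joint angles; "qvel": joint speeds; "tau": joint torques, N m; "tcp_pos": TCP position; "eef_rot": TCP orientation; "contact_force": force on the tool from outside, world axes, zero at the start; "moment": the same for the moment, N m; "width": finger opening in mm; "finger_force": force on a finger pad.
Only numpy, scipy, OpenCV 4.12 (cv2) and the standard library are available. Lean on these libraries where they do the work, as an engineer would, in place of code of your own. Each camera call takes 0.05 s, during which the arm holds its last target. There are 200 camera calls.

TASK

Put the hardware pots away where the dust cannot reach them: press the red catch lever right down, pull the blue spring-loaded tray out to its stop so that the catch holds it open, and seat every pot that is on the bench fully home and upright in a tapered pocket of the tray, any pocket, one pot in each. When all are in and let go, lift the lever back up so that the tray springs shut under the hood with the pots still seated; leave the other things on the bench where they are.

Things in the scene. Friction and masses are not known exactly. Their poses are not given: they have to be found in the camera images.
- pot_red: upright lidded pot, 80 mm high, 0.28 kg. Steel cup tapering 10 degrees a side: radius 21.5 mm at the foot, 29.2 mm at 44 mm; rim radius 31 mm up to 49 mm; red lid (fixed) up to 54 mm; ribbed red knob, 28 mm across, from 54 to 80 mm: grip it there, fingertips just above the lid. Origin: centre of the foot's underside, z up its axis; round, so yaw means nothing. May be absent.
- pot_yellow: upright lidded pot, 80 mm high, 0.28 kg. Steel cup tapering 10 degrees a side: radius 21.5 mm at the foot, 29.2 mm at 44 mm; rim radius 31 mm up to 49 mm; yellow lid (fixed) up to 54 mm; ribbed yellow knob, 28 mm across, from 54 to 80 mm: grip it there, fingertips just above the lid. Origin: centre of the foot's underside, z up its axis; round, so yaw means nothing. May be absent.
- pot_green: upright lidded pot, 80 mm high, 0.28 kg. Steel cup tapering 10 degrees a side: radius 21.5 mm at the foot, 29.2 mm at 44 mm; rim radius 31 mm up to 49 mm; green lid (fixed) up to 54 mm; ribbed green knob, 28 mm across, from 54 to 80 mm: grip it there, fingertips just above the lid. Origin: centre of the foot's underside, z up its axis; round, so yaw means nothing. May be absent.
- pot_white: upright lidded pot, 80 mm high, 0.28 kg. Steel cup tapering 10 degrees a side: radius 21.5 mm at the foot, 29.2 mm at 44 mm; rim radius 31 mm up to 49 mm; white lid (fixed) up to 54 mm; ribbed white knob, 28 mm across, from 54 to 80 mm: grip it there, fingertips just above the lid. Origin: centre of the foot's underside, z up its axis; round, so yaw means nothing. May be absent.
- magazine: fixed unit: plywood bed (x -180 to +35 mm, 336 mm wide, 10 mm thick), its rear (x -55 to +35 mm) under a clear dust hood 110 mm high with grey cheeks; a blue tray slides in it. Origin: on the bench, mid width, near the rear; own -x is the front, where the tray comes out; +y left seen from the robot. The red catch lever is on the right, at y = -203 mm.
- tray (a joint): travel of the blue tray (m): 0 home under the hood, 0.100 at its stop, along the magazine's -x. A spring (2.4 N at home, 6.4 N at the stop) with a damper (45 N s/m) draws it home in about 2 s. With the catch lever already down, a ramped tooth clicks past the catch at 0.094 on the way out and the tray then stays at about 0.09; with the lever up nothing holds it.
- tray_handle (a point): middle of the tray's steel bow handle: a 12 mm round bar along the magazine's y, 98 mm long, 42 mm above the tray's top and open underneath, its axis 94 mm above the bench and 85 mm ahead of the pockets' centres; moves with the tray
- pocket1 (a point): tapered pocket 1 of 4 in the tray (1 is the left one; 70 mm apart along the magazine's y; all alike; moves with the tray). The point is on the pocket's axis 14 mm above the bench: where the centre of a fully seated pot's foot lies (within 3 mm in height). Under the hood, out of reach, while the tray is home
- pocket2 (a point): tapered pocket 2 of 4 in the tray (1 is the left one; 70 mm apart along the magazine's y; all alike; moves with the tray). Mouth: 28 mm radius at the tray's top, 38 mm above this point; it narrows 10 degrees a side like the pots, so a pot let down near the middle centres itself
- pocket3 (a point): tapered pocket 3 of 4 in the tray (1 is the left one; 70 mm apart along the magazine's y; all alike; moves with the tray). A pot set down lightly may wedge a few mm high or aslant: a push of 10 to 15 N straight down on its knob seats it
- pocket4 (a point): tapered pocket 4 of 4 in the tray (1 is the left one; 70 mm apart along the magazine's y; all alike; moves with the tray). In a seated pot the rim stands 6 mm clear of the tray and the knob's top is 94 mm above the bench, below the hood
- catch (a joint): the catch lever (rad): 0 raised (free), 0.8 pressed right down (level, catch set); it turns about the magazine's y axis and stays where it is left (0.25 N m to turn it, about 0.4 N m to lift it off the loaded catch). Raised more than about 0.25 rad from the down position, it frees the tooth and the tray runs home.
- catch_tip (a point): point on the lever's red sleeve, 105 mm from the hinge. The sleeve spans 60 to 120 mm from the hinge, 16 mm wide (y), 14 mm thick. Raised, it slopes 0.8 rad up to the front; pressed down it is level, 78 mm above the bench, free beside and below: push it down from above, pinch its sides to lift it.
- catch_hinge (a point): point on the lever's hinge axis in the plane of the red sleeve, 78 mm above the bench; the axis is the magazine's y
- pliers: bystander, to be left where it is: combination pliers with blue grips, 187 mm; origin at the centre of its underside
- folding_rule: bystander, to be left where it is: closed yellow folding rule, 240 mm; origin at the centre of its underside
- screwdriver: bystander, to be left where it is: screwdriver with a red handle, 219 mm; origin at the centre of its underside
- cork_block: bystander, to be left where it is: brown cork sanding block, 63x110x34 mm; origin at the centre of its underside
- offcut: bystander, to be left where it is: block of sawn wood, 60x120x45 mm; origin at the centre of its underside
- screw_box: bystander, to be left where it is: green card box of screws, 60x87x46 mm; origin at the centre of its underside
- glue_bottle: bystander, to be left where it is: white glue bottle with red nozzle, 190 mm high; origin at the centre of its underside
- tape_roll: bystander, to be left where it is: roll of masking tape, 109 mm across; origin at the centre of its underside

How it is judged:
By the outcome, as a careful person would: the job done as asked, in the order asked, and still so for the second after the job is handed in, with the robot touching nothing.
Of pot_red, pot_yellow, pot_green, pot_white only 3 to 4 are there at a start; the rules pass over those that are not, and their reading is None.
At some moment in a run one of pot_red, pot_yellow, pot_green, pot_white may be knocked a few centimetres aside while the robot is not near it.
Once in a run the grip may slacken for a moment while it holds something.
It also fails if it takes over 200 s, if anything falls off the work surface, if the arm or the gripper's body presses on something with over 40 N, if the wrist force passes 120 N, or if a joint passes its speed limit or range.

## Working session

There is one attempt and no reset: what is moved stays moved. The work goes in short steps, each a Python script; the robot and the scene stay as the last script left them, time stands still between calls to the robot, and variables do not carry over. Pictures are saved under pics/ and viewed, at most 14 in all, crops included, and the job is handed in when it is done.

```bash
ls; mkdir -p pics; python3 - <<'E'
from plant import bot
import cv2, numpy as np
for n in ("scene","top"):
    im=bot.camera(n); cv2.imwrite(f"pics/{n}0.png",im[:,:,::-1])
    print(n,bot.get_calibration(n))
print(bot.get_calibration("wrist"))
print(bot.read_state())
E
```

```text
pics
scene {'fx': 475.3089213413552, 'fy': 475.3089213413552, 'cx': 318.50835368928506, 'cy': 202.98354812972752, 'view': array([[ 6.86287231e-01, -7.27330577e-01,  2.61757180e-04,
        -3.67544971e+02],
       [ 5.89703143e-01,  5.56636718e-01,  5.85154481e-01,
        -3.98567158e+02],
       [-4.25746450e-01, -4.01429689e-01,  8.10921799e-01,
        -1.33086297e+03],
       [ 0.00000000e+00,  0.00000000e+00,  0.00000000e+00,
         1.00000000e+00]])}
top {'fx': 398.8053458699278, 'fy': 398.8053458699278, 'cx': 318.34311666700097, 'cy': 203.18428851547844, 'view': array([[ 2.11462600e-03, -9.99697570e-01,  2.45009489e-02,
         7.11530242e-01],
       [ 9.98818852e-01,  3.30085536e-03,  4.84768481e-02,
        -5.69048960e+02],
       [-4.85430613e-02,  2.43694992e-02,  9.98523760e-01,
        -1.41139705e+03],
       [ 0.00000000e+00,  0.00000000e+00,  0.00000000e+00,
         1.00000000e+00]])}
{'fx': 292.2972836283895, 'fy': 292.2972836283895, 'cx': 321.0077852624288, 'cy': 205.2236962843413, 'T_tool_cam': array([[ 1.13855379e-03,  9.66210106e-01,  2.57753245e-01,
     
[... 268 characters left out ...]
0e+00]])}
{'t': 0.1, 'joint_pos': array([ 1.48807367e+00,  3.59312570e-01,  1.11370236e-02, -2.94715039e-04,
       -1.22411603e+00, -2.88104792e-01]), 'qvel': array([ 0.00096373, -0.00361378,  0.00145495,  0.00120055, -0.00255504,
        0.00064337]), 'tau': array([-1.35535091e-03, -5.84164846e+01,  2.93754673e+01,  7.01555371e+00,
        1.01751310e-02, -4.63480603e-05]), 'tcp_pos': array([244.47866367, 628.6880026 , 225.71476239]), 'eef_rot': array([ 9.82850529e-01, -1.84402440e-01, -6.11835879e-05,  7.57890529e-04]), 'contact_force': array([ 0.59160979,  0.10945878, -0.28121744]), 'moment': array([-0.00863739, -0.00622282,  0.02418744]), 'finger_force': 0.0, 'width': 87.66728659164365}
```

View pics/scene0.png

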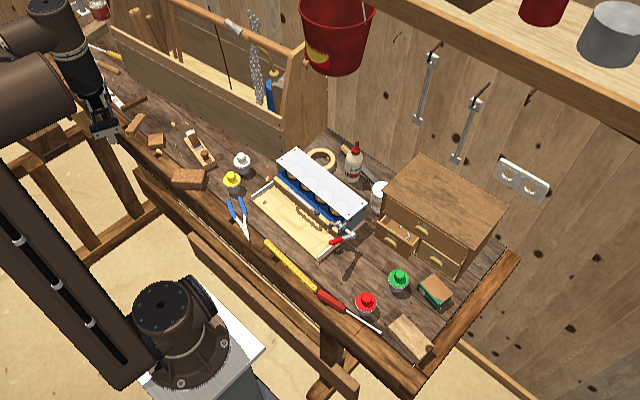

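View pics/top0.png

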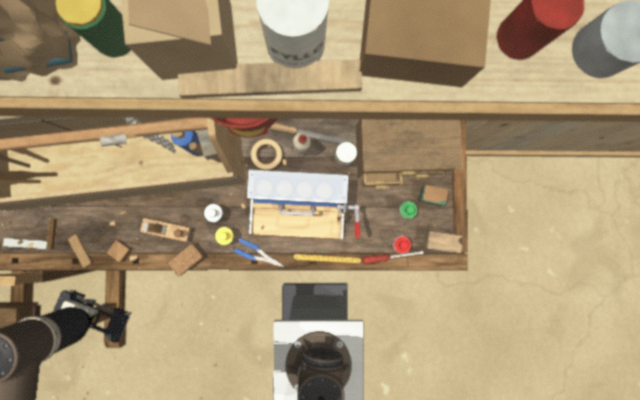

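Both views show all four pots: red (402,244 in the top view), green (408,209), yellow (224,235), white (213,212). The magazine is at about (298,203), with the raised lever on its right at (357,220).

```bash
cat > h.py <<'E'
from plant import bot
import cv2, numpy as np, time
from scipy.spatial.transform import Rotation as R
def view(name):
    c=bot.get_calibration(name)
    K=(c["fx"],c["fy"],c["cx"],c["cy"])
    if name=="wrist":
        s=bot.read_state(); T=np.eye(4); T[:3,:3]=R.from_quat(s["eef_rot"]).as_matrix(); T[:3,3]=s["tcp_pos"]
        return K,T@c["T_tool_cam"]
    return K,np.linalg.inv(c["view"])
def ray(V,u,v):
    (fx,fy,cx,cy),T=V
    return T[:3,3],T[:3,:3]@np.array([(u-cx)/fx,-(v-cy)/fy,-1])
def onz(V,u,v,z):
    o,d=ray(V,u,v); return o+d*(z-o[2])/d[2]
def proj(V,p):
    (fx,fy,cx,cy),T=V; q=T[:3,:3].T@(np.asarray(p)-T[:3,3]); return np.array([cx-fx*q[0]/q[2],cy+fy*q[1]/q[2]])
def tri(rs):
    A=0;b=0
    for o,d in rs:
        d=d/np.linalg.norm(d);P=np.eye(3)-np.outer(d,d);A=A+P;b=b+P@o
    return np.linalg.solve(A,b)
def down(yaw=0):  # tool down, tool x at yaw
    return (R.from_euler("z",yaw)*R.from_quat([1,0,0,0])).as_quat()
def snap(name,f=None):
    V=view(name); im=bot.camera(name)
    if f: cv2.imwrite(f"pics/{f}.png",im[:,:,::-1])
    return im,V
HUE={"red":[(0,8),(172,180)],"yellow":[(24,33)],"green":[(50,80)]}
def mask(im,col,smin=140,vmin=70):
    h=cv2.cvtColor(im,cv2.COLOR_RGB2HSV)
    if col=="white": return cv2.inRange(h,(0,0,185),(180,40,255))
    m=0
    for a,b in HUE[col]: m=m|cv2.inRange(h,(a,smin,vmin),(b,255,255))
    return m
def blobs(m,amin=15):
    n,l,s,c=cv2.connectedComponentsWithStats(m)
    return [(c[i].round(1),int(s[i,4]),s[i,:4]) for i in range(1,n) if s[i,4]>=amin]
E
python3 - <<'E'
from h import *
im,V=snap("top")
for col in ("red","yellow","green","white"):
    for c,a,b in blobs(mask(im,col)):
        if 150<c[1]<275 and c[0]>180 and c[0]<460: print(col,c,a,b,onz(V,*c,65).round(0)[:2])
for p in [(251,200),(347,204),(250,236),(342,238)]: print(p,onz(V,*p,20).round(0))
for yaw in (0,np.pi,1.57,-1.57):
    for p in [(480,0,400),(550,0,300),(620,0,120),(540,-210,120)]:
        q=bot.solve_ik(p,down(yaw)); print(round(yaw,1),p,None if q is None else np.round(q,2))
E
```

```text
red [357.  229.9] 70 [355 223   5  15] [ 475. -130.]
red [402.5 244.5] 212 [395 237  16  16] [ 425. -287.]
red [375.  258.5] 179 [363 254  26  10] [ 377. -192.]
yellow [227.7 235.5] 35 [225 232   7   8] [455. 313.]
white [346.  151.8] 336 [336 142  21  21] [746. -92.]
white [295.6 187.4] 2892 [247 170 101  64] [621.  82.]
white [212.4 212.6] 244 [204 204  18  18] [533. 366.]
white [355.4 211.1] 57 [349 206  10  15] [ 540. -124.]
white [295.4 212.8] 84 [280 211  33   4] [533.  82.]
white [341.9 224.7] 53 [341 213   3  25] [493. -78.]
white [266.5 258.1] 135 [254 250  28  16] [378. 180.]
white [412.8 253.4] 33 [402 251  21   5] [ 394. -322.]
(251, 200) [579. 241.  20.]
(347, 204) [ 566. -100.   20.]
(250, 236) [452. 243.  20.]
(342, 238) [445. -82.  20.]
0 (480, 0, 400) [ 0.41 -0.04 -0.09  0.   -1.52  1.16]
0 (550, 0, 300) [ 0.36  0.11 -0.15  0.   -1.31  1.21]
0 (620, 0, 120) [ 0.31  0.35 -0.25  0.   -0.96  1.26]
0 (540, -210, 120) [-0.03  0.29 -0.34  0.   -0.93  1.6 ]
3.1 (480, 0, 400) [ 0.41 -0.04 -0.09  0.   -1.52 -1.98]
3.1 (550, 0, 300) [ 0.36  0.11 -0.15  0.   -1.31 -1.93]
3.1 (620, 0, 120) [ 0.31  0.35 -0.25  0.   -0.96 -1.89]
3.1 (540, -210, 120) [-0.03  0.29 -0.34  0.   -0.93 -1.54]
1.6 (480, 0, 400) [ 2.73 -1.34 -0.09  0.   -2.82  0.41]
1.6 (550, 0, 300) [ 0.36  0.11 -0.15  0.   -1.31  2.78]
1.6 (620, 0, 120) [ 0.31  0.35 -0.25  0.   -0.96  2.83]
1.6 (540, -210, 120) None
-1.6 (480, 0, 400) [ 0.41 -0.04 -0.09  0.   -1.52 -0.41]
-1.6 (550, 0, 300) [ 0.36  0.11 -0.15  0.   -1.31 -0.36]
-1.6 (620, 0, 120) [ 0.31  0.35 -0.25  0.   -0.96 -0.31]
-1.6 (540, -210, 120) [-0.03  0.29 -0.34  0.   -0.93  0.03]
```

```bash
python3 - <<'E'
from h import *
bot.line_to([250,620,330]); bot.move_ptp([430,80,300],down(np.pi))
im,V=snap("wrist","w1")
for col in ("red","yellow","green","white"):
    for c,a,b in blobs(mask(im,col),60): print(col,c,a,b,onz(V,*c,67).round(0)[:2])
print(bot.read_state()["tcp_pos"],bot.read_state()["t"])
E
```

```text
red [128.4 135.2] 1141 [ 94 122  66  26] [ 372. -170.]
red [ 54.2 174.2] 1572 [ 28 153  51  42] [ 424. -279.]
red [144.5 220.2] 312 [134 211  25  18] [ 489. -167.]
yellow [492.9 196.7] 263 [478 186  33  29] [453. 317.]
white [390.5 135.3] 787 [354 117  69  43] [372. 171.]
white [ 54.1 146. ] 287 [ 18 139  77  15] [ 386. -270.]
white [215.7 212.1] 191 [213 191   6  45] [476. -66.]
white [425.5 215.4] 176 [421 196  10  40] [480. 227.]
white [306.5 256.8] 195 [279 255  67   4] [544.  60.]
white [306.1 304.1] 4148 [212 290 208  30] [622.  59.]
[430.16446538  80.49783012 299.94308879] 3.0917
```

View pics/w1.png

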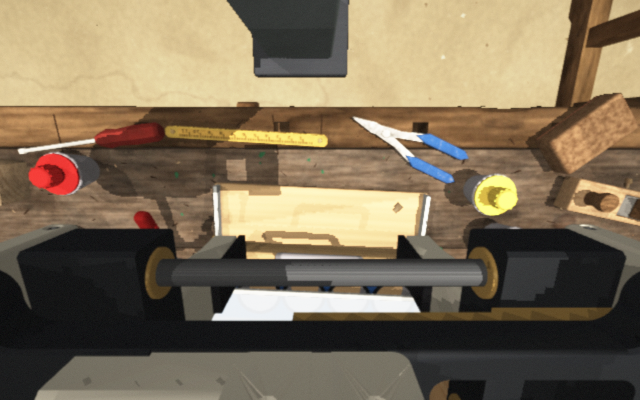

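The wrist view is usable only above row 230 because the gripper hides the rest. It shows the red pot (50,174), the yellow pot (493,195), and the bed's front edge from (214,188) to (428,196). I'll move further forward to see the handle.

```bash
python3 - <<'E'
from h import *
bot.line_to([600,60,300])
im,V=snap("wrist","w2"); np.save("w2.npy",np.array([1]))
import pickle; pickle.dump((im,V),open("w2.pkl","wb"))
for col in ("red","yellow","green","white"):
    for c,a,b in blobs(mask(im,col),60): print(col,c,a,b,onz(V,*c,67).round(0)[:2])
cv2.imwrite("pics/w2c.png",cv2.resize(im[60:240,80:560],None,fx=1.66,fy=1.66,interpolation=cv2.INTER_CUBIC)[:,:,::-1])
E
```

```text
red [117.6   8.1] 1162 [84  0 72 21] [ 396. -179.]
red [38.8 38.5] 2157 [ 8 13 59 52] [ 428. -279.]
red [144.3  73. ] 1080 [125  45  39  59] [ 466. -158.]
yellow [329.2   9.5] 156 [317   3  25  14] [397.  70.]
yellow [511.5  69. ] 60 [508  48  12  41] [461. 295.]
yellow [533.   64.4] 301 [513  48  43  31] [456. 321.]
green [ 44.7 139.5] 1561 [ 18 119  51  42] [ 547. -301.]
white [420.9  10.6] 715 [390   0  60  35] [398. 178.]
white [66.3 13.3] 135 [47  9 38 10] [ 402. -240.]
white [449.7 109. ] 323 [443  75  15  71] [508. 224.]
white [156.7 107.9] 64 [152 104  10   9] [ 508. -149.]
white [551.  129.6] 1352 [527 107  50  46] [534. 359.]
white [353.9 130. ] 510 [320 125  65  13] [534. 103.]
white [332.2 202.4] 19038 [195 164 279  81] [632.  76.]
```

View pics/w2c.png

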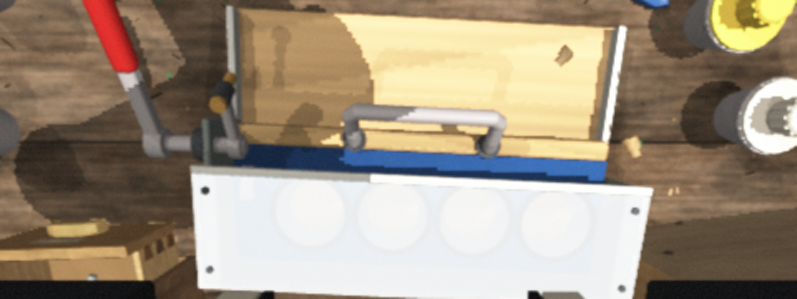

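The crop shows the handle bar from (350,114) to (500,120), the hood's front top edge from (192,170) to (652,190), and the red lever sleeve from (90,0) to (130,70). The lever's axle is at about (160,145).

```bash
python3 - <<'E'
from h import *
import pickle
im,V=pickle.load(open("w2.pkl","rb"))
f=lambda u,v,z:onz(V,80+u/1.66,60+v/1.66,z)
a,b=f(350,113,94),f(502,119,94); print("handle",a,b,(a+b)/2)
c,d=f(192,170,110),f(652,190,110); print("hood",c,d)
e=f(155,145,78); print("axle",e)
g,h=f(230,8,10),f(624,28,10);print("bedfront",g,h)
h0=(a+b)/2
for p,q in ((a,b),(c,d),(g,h)): print("yaw",np.arctan2(-(q-p)[0],(q-p)[1]), np.linalg.norm(q-p))
yaw=np.arctan2(-(d-c)[0],(d-c)[1]); ex=np.array([np.cos(yaw),np.sin(yaw),0]); ey=np.array([-ex[1],ex[0],0])
for n,p,l in (("hood",(c+d)/2,[-55,0]),("bed",(g+h)/2,[-180,0]),("axle",e,None)):
    if l: print(n,(p-l[0]*ex)[:2])
# sleeve and top view
m=mask(im,"red"); 
for r in (48,60,80,100): 
    x=np.where(m[r,100:180])[0]; print(r,100+x.mean() if len(x) else None,len(x))
E
```

```text
handle [532.00984809  24.08194157  94.        ] [536.0909045 134.7596545  94.       ] [534.0503763   79.42079803  94.        ]
hood [571.54523049 -88.45715999 110.        ] [585.50047915 242.79145811 110.        ]
axle [ 556.15970609 -128.57809607   78.        ]
bedfront [446.45779168 -83.91932474  10.        ] [461.74638777 252.04555574  10.        ]
yaw -0.036856637311781466 110.75292844862437
yaw -0.04210433017761142 331.5424497078862
yaw -0.04547515716410689 336.3125660552019
hood [633.47411072  74.85209506]
bed [633.94256358  76.48657511]
48 134.5 18
60 139.0 21
80 147.0 19
100 155.0 15
```

```bash
cat >> h.py <<'E'
O=np.array([633.7,75.7,0]);YAW=-0.043
def mw(x,y,z): c,s=np.cos(YAW),np.sin(YAW); return O+np.array([c*x-s*y,s*x+c*y,z])
def press(p,z0,z1,fmax,step=2,vel=30):
    """lower from z0 toward z1 until the upward contact force rises by fmax"""
    bot.line_to([p[0],p[1],z0],80); bot.pause(.3); b=bot.read_state()["contact_force"][2]; z=z0; f=0
    while z>z1:
        z=max(z-step,z1); bot.line_to([p[0],p[1],z],vel); f=bot.read_state()["contact_force"][2]-b
        if f>fmax: break
    bot.pause(.2); s=bot.read_state(); print("press z",z,s["tcp_pos"].round(1),"f",round(f,1),round(s["contact_force"][2]-b,1)); return z,f
E
python3 - <<'E'
from h import *
import pickle
im,V=pickle.load(open("w2.pkl","rb"))
print("low end",onz(V,157,104,121),"hi end",onz(V,133,46,164),"mid",onz(V,144.3,73,143))
p=mw(-150,-203,0); p[0]=476; print(p)
bot.move_ptp([p[0],p[1],230],down(YAW+np.pi)); bot.move_gripper(0,20)
press(p,175,84,12,step=7,vel=60)
print(bot.read_state()["t"])
bot.line_to([p[0],p[1],240],200)
bot.line_to([p[0]+80,p[1]+60,300],200)
im,V=snap("wrist","w3")
cv2.imwrite("pics/w3c.png",cv2.resize(im[0:240,80:480],None,fx=2,fy=2)[:,:,::-1])
E
```

```text
low end [ 506.59475334 -119.06525468  121.        ] hi end [ 459.5853437  -110.80932502  164.        ] mid [ 478.86048694 -115.79136503  143.        ]
[ 476.         -120.66434291    0.        ]
press z 84 [ 476.6 -120.7   85.1] f 13.3 13.3
11.5833
```

View pics/w3c.png

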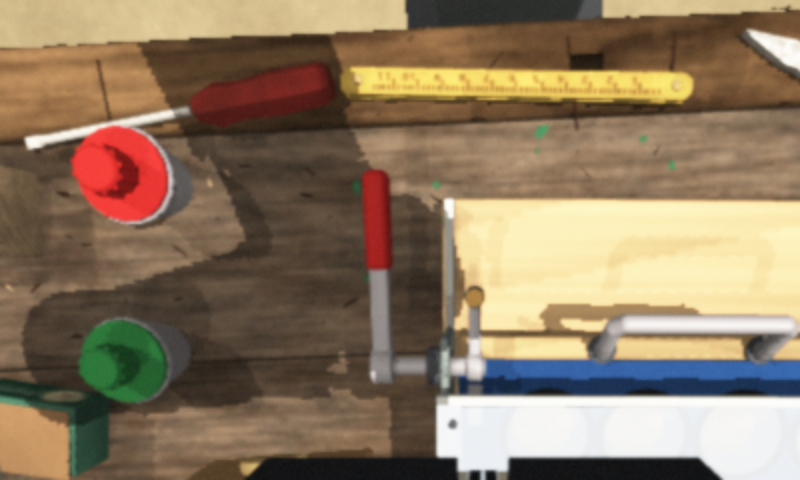

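The lever is down and level: the sleeve runs from (375,172) to (380,268) in the crop, with the axle at (381,366). The press ended at z 85 with 13 N. Next I'll pull the tray.

```bash
python3 - <<'E'
from h import *
V=view("wrist")
for u,v in ((375,172),(380,268),(381,366)): print(onz(V,80+u/2,v/2,78).round(1))
q=down(YAW-np.pi/2)
h=np.array([534,79.7,0.])
bot.move_ptp([h[0],h[1],180],q); bot.move_gripper(32,40)
bot.line_to([h[0],h[1],82],80)
print(bot.read_state()["contact_force"].round(1))
bot.move_gripper(0,40); s=bot.read_state(); print(s["width"],s["tcp_pos"].round(1),s["finger_force"])
ex=np.array([np.cos(YAW),np.sin(YAW),0]); p0=np.array([h[0],h[1],82])
for d in list(range(20,95,24))+[94,97,99,101]:
    bot.line_to(p0-d*ex,60); s=bot.read_state(); F=s["contact_force"]@ex; print(d,round(F,1),s["tcp_pos"].round(1),round(s["width"],1))
    if F>25: break
bot.line_to(p0-(d-6)*ex,20); bot.pause(.5); print(bot.read_state()["contact_force"].round(1),bot.read_state()["t"])
E
```

```text
[ 434.9 -120.4   78. ]
[ 491.4 -122.3   78. ]
[ 553.9 -127.1   78. ]
[-0.5 -0.1  0.1]
10.569217051933592 [532.7  79.6  82. ] 40.00501871109009
20 1.8 [514.2  80.6  82.1] 10.6
44 3.4 [490.4  81.7  82.1] 10.9
68 5.4 [466.6  82.8  82.1] 10.4
92 4.6 [442.6  84.   82.1] 10.7
94 6.9 [440.9  84.1  82.1] 11.1
97 5.8 [437.8  84.2  82.1] 11.1
99 6.1 [435.8  84.3  82.1] 10.8
101 6.2 [433.8  84.4  82.1] 10.6
[0.5 5.1 0.1] 21.1917
```

```bash
python3 - <<'E'
from h import *
ex=np.array([np.cos(YAW),np.sin(YAW),0])
s=bot.read_state(); p=s["tcp_pos"].copy(); p[2]=82
bot.line_to(p+3*ex,20); bot.pause(.4); print(bot.read_state()["contact_force"].round(1))
bot.move_gripper(32,40); bot.pause(.3)
bot.line_to([p[0],p[1],180],120); 
bot.move_ptp([570,80,300],down(YAW+np.pi))
im,V=snap("wrist","w4")
for col in ("red","yellow","green","white"):
    for c,a,b in blobs(mask(im,col),100): print(col,c,a,b,onz(V,*c,67).round(0)[:2])
print(V[1][:3,3])
cv2.imwrite("pics/w4c.png",cv2.resize(im[0:240,130:530],None,fx=2,fy=2)[:,:,::-1])
print(bot.read_state()["t"])
E
```

```text
[-12.9  11.4  11.6]
red [106.5  40.3] 1471 [70 24 71 33] [ 389. -171.]
red [27.7 78.5] 1955 [ 0 54 55 49] [ 428. -278.]
red [152.9 101.5] 784 [142  77  22  50] [ 461. -128.]
yellow [508.3  82.1] 301 [491  67  36  29] [456. 318.]
green [ 37.5 174.4] 1464 [ 11 154  51  41] [ 547. -301.]
white [390.9  27.2] 977 [350   8  78  47] [389. 171.]
white [51.4 51.5] 140 [31 46 40 13] [ 399. -240.]
white [342.1  71.2] 418 [314  67  57  13] [435. 112.]
white [532.8 143.4] 1317 [510 121  48  45] [532. 359.]
white [320.8 215.9] 11667 [182 191 274  68] [620.  78.]
[500.52807035  83.616577   457.6166708 ]
25.1
```

View pics/w4c.png

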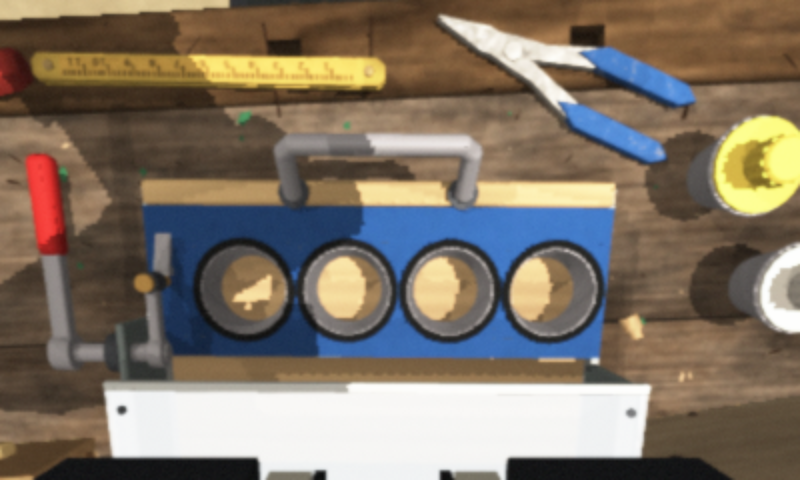

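The tray is held open. The pocket mouths are in the crop at (244,290), (348,290), (450,290) and (554,291), and the handle bar is at row 145.

```bash
cat >> h.py <<'E'
def near(mk,V,guess):
    mk=cv2.morphologyEx(mk,cv2.MORPH_CLOSE,np.ones((5,5)))
    g=proj(V,[guess[0],guess[1],60]); n,l,s,c=cv2.connectedComponentsWithStats(mk); best=None
    for i in range(1,n):
        d=np.hypot(*(c[i]-g))
        if s[i,4]>400 and (best is None or d<best[0]): best=(d,i)
    if best is None: return None
    pts=np.argwhere(l==best[1])[:,::-1].astype(np.float32)
    (u,v),r=cv2.minEnclosingCircle(pts); z=54
    w=onz(V,u,v,z); return w,r,r*(V[1][2,3]-z)/V[0][0],best[0]
def look(col,guess,f):
    bot.move_ptp([guess[0]+40,guess[1],230],down(np.pi)); bot.pause(.2)
    im,V=snap("wrist",f); r=near(mask(im,col,110,50),V,guess); print(col,"lid",r[0].round(1),"r_mm",round(r[2],1),"px off",round(r[3])); return r[0]
def pick(p):
    bot.move_gripper(60,30); bot.line_to([p[0],p[1],120],200,ori=down(np.pi)); bot.line_to([p[0],p[1],57],70)
    s=bot.read_state(); print("at",s["tcp_pos"].round(1),s["contact_force"].round(1))
    bot.move_gripper(0,35); s=bot.read_state(); print("grip",round(s["width"],1),s["finger_force"])
    bot.line_to([p[0],p[1],190],150); s=bot.read_state(); print("lift",round(s["width"],1),s["contact_force"].round(1)); return s["width"]
def place(k):
    q=down(YAW+np.pi); p=PK[k]
    bot.line_to([p[0],p[1],190],250,ori=q); s=bot.read_state(); print("over",round(s["width"],1),s["contact_force"].round(1),s["tcp_pos"].round(1))
    if s["width"]<20: print("LOST"); return False
    press(p,100,69,9,step=2); 
    bot.move_gripper(46,30); bot.line_to([p[0],p[1],125],120); bot.move_gripper(0,20)
    z,f=press(p,103,89,13,step=1); bot.line_to([p[0],p[1],190],200); print("t",bot.read_state()["t"]); return z
E
python3 - <<'E'
from h import *
V=view("wrist")
P={k:onz(V,130+u/2,v/2,52) for k,(u,v) in {4:(244,290),3:(348,290),2:(450,290),1:(554,291)}.items()}
print({k:v.round(1) for k,v in P.items()})
m={k:mw(-105,105-70*(k-1),52) for k in P}; print({k:v.round(1) for k,v in m.items()})
print("handle",onz(V,130+378/2,145/2,94))
look("white",(533,361),"white1")
E
```

```text
{4: array([520.3, -11.7,  52. ]), 3: array([523.2,  59.1,  52. ]), 2: array([526. , 128.5,  52. ]), 1: array([529.5, 199.2,  52. ])}
{4: array([524.3, -24.7,  52. ]), 3: array([527.3,  45.2,  52. ]), 2: array([530.3, 115.2,  52. ]), 1: array([533.3, 185.1,  52. ])}
handle [439.9166846   83.38713332  94.        ]
white lid [533.2 367.9  54. ] r_mm 30.9 px off 6
```

View pics/white1.png

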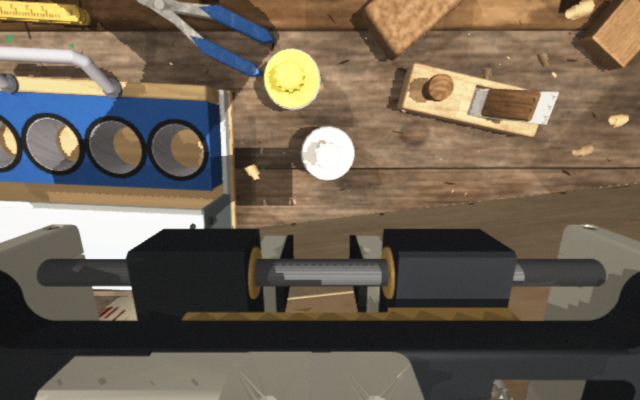

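In this view the white pot is at (328,153), yellow at (292,79), and the pocket 1 and 2 mouths are at (178,148) and (116,146). The pockets sit off-centre in the tray, so I'll use the measured positions. Picking white now.

```bash
cat >> h.py <<'E'
PK={4:(520.6,-11.5),3:(523.6,58.7),2:(526.6,128.6),1:(529.6,198.6)}
E
python3 - <<'E'
from h import *
V=view("wrist"); print(onz(V,178.5,148.5,52),onz(V,116,147,52))
pick((533.2,367.9)); place(1)
p=PK[1]
bot.move_ptp([590,150,230],down(YAW+np.pi)); im,V=snap("wrist","p1")
print("pot at lid",proj(V,[*PK[1],68]))
cv2.imwrite("pics/p1c.png",cv2.resize(im[0:230,80:560],None,fx=1.6,fy=1.6)[:,:,::-1])
E
```

```text
[528.30468595 198.82249326  52.        ] [526.60757423 128.17552418  52.        ]
at [533.5 368.2  57.5] [-0.3  0.2 -1. ]
grip 27.0 34.99635636806488
lift 27.3 [-0.5 -0.  -3.8]
over 27.4 [ 0.9  0.3 -3.2] [529.6 198.3 189.8]
press z 70 [529.4 197.7  71. ] f 12.8 12.9
press z 92 [530.3 198.7  94.3] f 19.4 18.9
t 43.3833
pot at lid [364.78859368 133.57240975]
```

View pics/p1c.png

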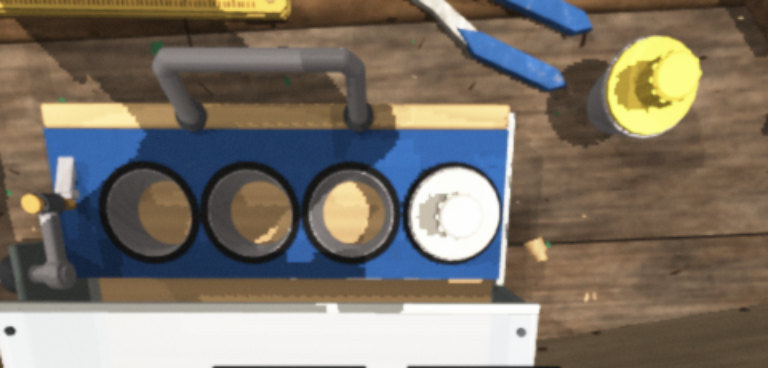

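The white pot is seated in the leftmost pocket at (455,212), with its knob top at z 94.3. I'll do the rest the same way, looking at each pot first.

```bash
python3 - <<'E'
from h import *
import sys
for col,g,k in (("yellow",(455,318),2),("green",(545,-301),4),("red",(427,-282),3)):
    bot.line_to([*bot.read_state()["tcp_pos"][:2],230],200)
    p=look(col,g,col+"1")
    if np.hypot(p[0]-g[0],p[1]-g[1])>15: p=look(col,p,col+"2")
    w=pick(p)
    if not 24<w<31: print("bad grip"); break
    z=place(k)
    if z is False or not 90<=z<=94: print("check"); break
E
```

```text
yellow lid [378.8  44.4  54. ] r_mm 73.7 px off 271
yellow lid [377.   19.1  54. ] r_mm 65.9 px off 17
at [377.3  19.3  57.3] [ 0.1 -0.3  0.5]
grip 0.3 0.0
lift 0.2 [ 0.3  0.4 -0.4]
bad grip
```

```bash
python3 - <<'E'
from h import *
bot.line_to([430,60,230],200)
bot.move_ptp([520,300,260],down(np.pi)); im,V=snap("wrist","y3")
print(proj(V,[455,318,60]))
h=cv2.cvtColor(im,cv2.COLOR_RGB2HSV); 
for c,a,b in blobs(cv2.inRange(h,(18,100,80),(38,255,255)),60): print(c,a,b,onz(V,*c,54).round(0))
E
```

```text
[336.88020868 130.93722047]
[483.6  36.9] 60 [475  31  18  11] [353. 481.  54.]
[478.7  49.8] 62 [473  44  13  14] [366. 477.  54.]
[80.5 66.2] 2670 [  0  53 163  26] [383.  24.  54.]
[452.6  84.2] 88 [441  72  20  21] [402. 452.  54.]
[336.2 130.3] 400 [325 117  35  28] [454. 317.  54.]
[139.8 135.4] 561 [104 128  76  16] [461.  79.  54.]
[211.  136.2] 88 [195 132  45  13] [461. 166.  54.]
[  3.3 182.5] 72 [  0 178  10  10] [ 519. -103.   54.]
[308.3 271.7] 216 [306 247   6  52] [643. 282.  54.]
[333.8 273.1] 227 [331 247   6  52] [645. 317.  54.]
[307.7 314.7] 3072 [120 307 338  14] [711. 280.  54.]
```

View pics/y3.png

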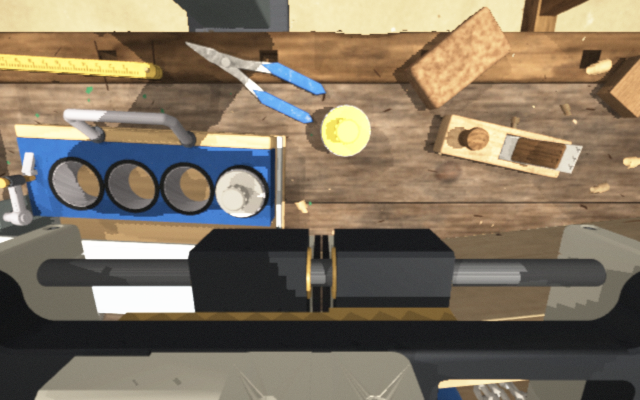

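The yellow pot has not moved: its lid is at (346,131). My mask just missed it because the lid is washed out. I'll loosen the mask and add size and distance guards.

```bash
cat >> h.py <<'E'
HUE["yellow"]=[(24,36)]
def look(col,guess,f):
    bot.move_ptp([guess[0]+40,guess[1],230],down(np.pi)); bot.pause(.2)
    im,V=snap("wrist",f); m=mask(im,col,80 if col=="yellow" else 110,150 if col=="yellow" else 50)
    m=cv2.morphologyEx(m,cv2.MORPH_OPEN,np.ones((3,3)))
    r=near(m,V,guess)
    print(col,None if r is None else (r[0].round(1),"r_mm",round(r[2],1),"px off",round(r[3])))
    if r is None or not 26<r[2]<36 or r[3]>110: raise SystemExit("look failed")
    return r[0]
E
cat > go.py <<'E'
from h import *
import sys
T={"yellow":((456,322),2),"green":((545,-301),4),"red":((427,-282),3)}
for col in sys.argv[1:]:
    g,k=T[col]
    bot.line_to([*bot.read_state()["tcp_pos"][:2],230],200)
    p=look(col,g,col+"_a")
    if np.hypot(p[0]-g[0],p[1]-g[1])>15: p=look(col,p,col+"_b")
    w=pick(p)
    if not 24<w<31: print("bad grip"); break
    z=place(k)
    if z is False or not 90<=z<=94: print("check"); break
E
python3 go.py yellow green red
```

```text
yellow (array([457.8, 326. ,  54. ]), 'r_mm', np.float64(28.2), 'px off', 1)
at [458.  326.3  57.4] [-0.6  0.7  0.2]
grip 27.3 34.91849362850189
lift 27.1 [ 0.4 -0.4 -3.1]
over 27.5 [-0.4 -0.7 -2.9] [526.4 129.1 189.7]
press z 72 [528.1 127.4  73.4] f 9.8 10.6
press z 92 [527.4 128.6  94.2] f 19.9 19.9
t 71.15
green (array([ 546.5, -311.7,   54. ]), 'r_mm', np.float64(28.8), 'px off', 10)
at [ 546.9 -311.8   57.4] [ 0.6  0.5 -0.4]
grip 27.5 34.99276041984558
lift 27.2 [-1.   0.1 -4.3]
over 27.4 [ 1.1  0.1 -3.1] [520.5 -12.1 189.9]
press z 70 [519.9 -12.2  71. ] f 15.5 15.9
press z 93 [521.1 -11.5  94.3] f 13.6 13.2
t 90.9333
red (array([ 424.7, -288.9,   54. ]), 'r_mm', np.float64(29.7), 'px off', 7)
at [ 425.  -289.1   57.4] [-0.4 -0.4  0.3]
grip 27.3 34.998891949653625
lift 27.3 [ 0.3  0.6 -3.6]
over 27.1 [-1.1 -0.3 -2.6] [523.2  57.8 189.9]
press z 70 [523.3  57.8  71. ] f 14.7 13.8
press z 92 [524.3  58.7  94.2] f 21.1 20.9
t 110.6917
```

```bash
python3 - <<'E'
from h import *
bot.line_to([570,-10,260],200)
im,V=snap("wrist","pre"); print(bot.read_state()["tcp_pos"])
cv2.imwrite("pics/prec.png",cv2.resize(im[0:230,120:520],None,fx=2,fy=2)[:,:,::-1])
E
```

```text
[568.95483377  -9.69026642 258.45486432]
```

View pics/prec.png

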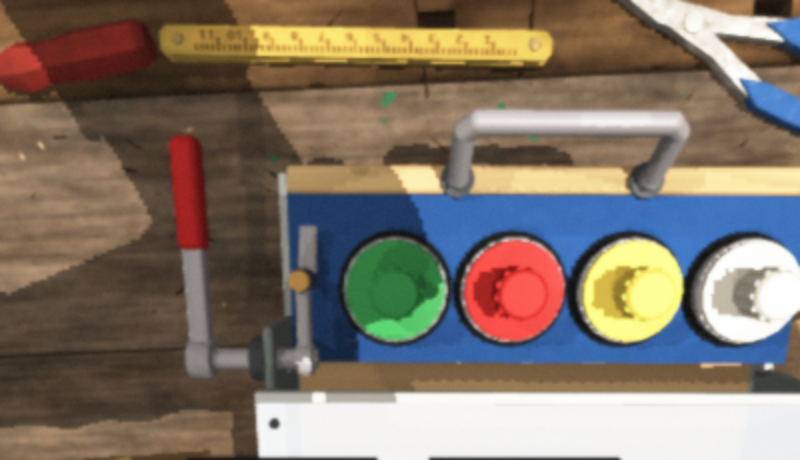

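All four pots are seated in the tray in the order green, red, yellow, white. The lever is still down, with its sleeve centre at (189,192). Now I'll lift the lever.

```bash
python3 - <<'E'
from h import *
V=view("wrist"); c=onz(V,120+189/2,192/2,83); h=onz(V,120+200/2,357/2,78); print(c,h)
y=(c[1]-121.3)/2; hx=554; r=85; q=down(YAW+np.pi)
P=lambda a:[hx-r*np.cos(a),y+0.04*0,64+r*np.sin(a)]
bot.move_ptp([*P(0)[:2],160],q); bot.move_gripper(38,30); bot.line_to(P(0),60)
print(bot.read_state()["contact_force"].round(1))
bot.move_gripper(0,30); s=bot.read_state(); print("w",s["width"],s["contact_force"].round(1))
for a in np.arange(.1,.81,.1):
    bot.line_to(P(a),40); s=bot.read_state(); print(round(a,1),s["contact_force"].round(1),round(s["width"],1))
bot.pause(2.5); bot.move_gripper(38,30); bot.pause(.2)
p=bot.read_state()["tcp_pos"]; bot.line_to([p[0],p[1],250],120)
bot.line_to([570,20,300],200); im,V=snap("wrist","end")
cv2.imwrite("pics/endc.png",cv2.resize(im[0:230,100:560],None,fx=1.7,fy=1.7)[:,:,::-1]); print(bot.read_state()["t"])
E
```

```text
[ 462.67159329 -119.41419145   83.        ] [ 552.95668491 -127.02151285   78.        ]
[-0.6 -0.5  0. ]
w 15.573451926937985 [  1.2 -12.9  -1.6]
0.1 [  2.4 -12.8  -1.7] 15.3
0.2 [  1.1 -12.1  -0.3] 15.6
0.3 [  0.4 -12.7  -0.7] 15.7
0.4 [  0.8 -13.   -1.6] 15.5
0.5 [ -0.8 -13.   -0.9] 15.5
0.6 [ -0.4 -13.8  -2.5] 15.7
0.7 [ -2.1 -15.3  -2.9] 15.8
0.8 [ -2.8 -15.8  -2.7] 15.7
123.6833
```

View pics/endc.png

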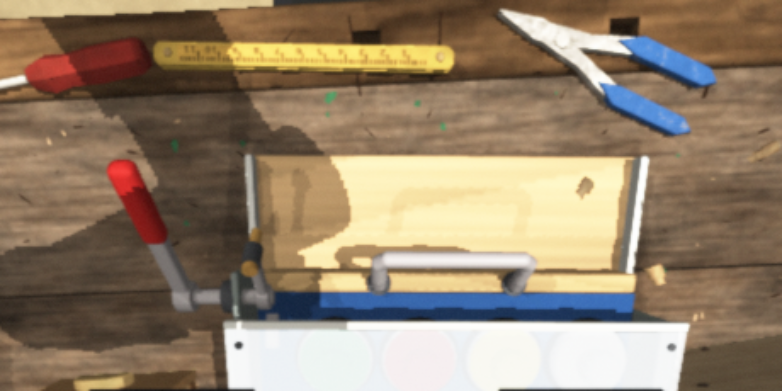

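The lever is raised, the tray is shut, and the green, red, yellow and white pots show faintly through the hood. I'll check the handle position, then hand in.

```bash
python3 - <<'E'
from h import *
V=view("wrist"); print(onz(V,100+455/1.7,260/1.7,94), onz(V,100+124/1.7,172/1.7,160))
print(bot.close_job())
E
```

```text
[533.62955128  78.62814716  94.        ] [ 470.25435767 -118.95005363  160.        ]
the job is handed in; nothing more can be done
None
```

All four pots are seated in the tray, the lever is back up, the tray has sprung shut under the hood, and I handed the job in at about 124 s; my one slip was closing the empty gripper above the folding rule after misreading it as the yellow pot, and the rule was not touched.

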